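Pin the indexing head before the scan

TASK

Lock the indexing head on the turntable so that its gear cannot turn during the scan: stand the loose steel pin nose down in the guide bore on top of the housing, turn the crank slowly until the shaft's hidden cross-hole comes under the pin and it drops in, then press the pin fully home so that its collar sits flush on the housing. Let go of everything and leave the other things on the turntable where they are.

Things in the scene. Friction and masses are not known exactly. Their poses are not given: they have to be found in the camera images.
- fixture: indexing head, bolted down: 60 x 60 mm aluminium housing, 98 mm tall, on a dark 110 x 90 x 10 mm base. Origin: centre of the base's underside, z up. A shaft runs along the body's y axis inside the closed housing, with a crank on the -y side and a 50 mm gear on the +y side
- bore (a point): centre of the mouth of the upright guide bore, 14 mm across, in the housing top, 98 mm above the fixture's origin, axes as the fixture. The bore leads 20 mm down onto the shaft. A pin on the shaft stands with its collar 50 mm above this point; dropped into the cross-hole, 8 to 12 mm above. The rest must be pressed: under the shaft the pin pushes down a friction plug (about 8 N), which stays down
- shaft_mid (a point): middle of the shaft (36 mm across), on its axis, 40 mm below the bore's mouth, out of sight. A straight cross-hole 14 mm wide goes through it here. The crank is clamped on at a different angle each time, so it does not show where the hole is. With the hole under the bore within about 0.1 rad, a pin standing there drops 38 mm by its own weight and locks the crank but for about 0.2 rad of play
- crank (a joint): angle of the crank (rad) about the fixture's y axis: 0 with the arm straight up, positive leaning to the fixture's +x; stops at -1.05 and +1.05. It starts leaning to -x, below -0.75; the cross-hole lines up somewhere between -0.4 and +0.7. It stays where it is left and takes about 3 N at the handle to turn
- handle (a point): middle of the crank's black round handle, which revolves freely on its spindle; 16 mm across, 52 mm long along the fixture's y axis; 55 mm from the shaft axis and 86 mm to the -y side of the bore's centre; nothing else within 18 mm of this point but the handle itself
- pin: loose steel pin, 80 g, upright in its parking block. Origin: centre of the underside of its collar, z up along the pin to the grip. Below: shank 12 mm across, 72 mm long, its last 6 mm tapering to a flat nose 6 mm across. Above: collar 28 mm across, 6 mm thick, then a round grip 20 mm across, 32 mm tall, its top 38 mm above the origin
- holder: parking block, fixed: dark steel, 60 x 60 x 45 mm, origin at the centre of its underside, with an upright blind hole 13.5 mm across and 40 mm deep in its middle, in which the pin stands, its collar 32 mm above the block
- screwdriver: orange screwdriver lying down, 165 x 25 x 27 mm, origin under its middle; a bystander
- cap: black lens cap, 39 mm across, 9 mm tall, origin at the centre of its underside; a bystander
- meter: dark grey handset, 112 x 58 x 27 mm, origin under its middle; a bystander
Not all that is in view belongs to the job. Of the things like the pin, leave any that is red; of the rest the larger one is meant.

How it is judged (in metres and radians):
On the way:
1. the pin stands in the guide bore, nose on the shaft, collar about 50 mm above the housing top (z of pin in the frame of bore between 0.04 and 0.056 m and horizontal distance between pin and bore below 0.012 m and angle between pin's own z axis and vertical below 0.15 rad), for 0.2 s.
At the end, for the whole second after the job is handed in: The pin stands nose down through the housing and the shaft, its collar within 2 mm of flush on the housing top, centred within 4 mm of the bore and upright within 0.08 rad; pin and crank are at rest (z of pin in the frame of bore between -0.003 and 0.002 m and horizontal distance between pin and bore below 0.004 m and angle between pin's own z axis and vertical below 0.08 rad and linear speed of pin below 0.01 m/s and velocity of joint crank between -0.05 and 0.05 rad/s); the robot touches nothing.
It fails at once if the screwdriver, lens cap or handset is shifted by more than 30 mm (distance of any of screwdriver, cap, meter from where it was at the start of the episode above 0.03 m).
It also fails if it takes over 61 s, if anything falls off the work surface, if the arm or the gripper's body presses on something with over 40 N, if the wrist force passes 120 N, or if a joint passes its speed limit or range.

ROBOT

A 6-joint arm with a two-finger parallel gripper is mounted at the origin on a cart in front of the work surface, level with it; the furniture and walls round the work are solid. World frame = base frame: x ahead of the robot, y to its left, z up, the work surface at z = 0. Lengths are in m, angles in degrees, forces in N, time in s.
With the tool pointing down it reaches from about 0.375 to 0.9 m from the base axis. Payload 3.1 kg.
Tool frame: the origin (TCP) lies on the centre line of the jaws, within the pads' length; the fingertips stand 17 mm ahead of it and the grasp point (between the pads) lies 2 mm behind it; z points along the fingers, y is the line along which they close (so a half turn about z gives the same grasp; the last joint's range is limited). The gripper opens to 87 mm and grips with 3 to 60 N. Pads are 19 mm wide; open, the fingers measure 117 mm over their backs; the gripper's body (75 mm by 190 mm) begins 51 mm behind the grasp point.
Start: joints at [-85.514, 30.224, 82.088, -0, 67.689, -10.227], TCP at [0.159, -0.604, 0.203] pointing down, gripper open.
Joint ranges: [-176.69, 176.69], [-43.24, 126.21], [12.49, 139.97], [-82, 262], [0, 151.66], [-163.58, 163.58]. Speed limits (degrees/s): [159.86, 159.86, 180, 180, 180, 180].

INTERFACE

Orientations are given as a 3x3 rotation matrix whose columns are the frame's x, y, z axes.
In Python, from rig import bot, imaging, finder gives the robot as it stands. The module is installed in compiled form; this text tells all that it offers.
- The arm moves only by the tool play_rows, never from a script. Its argument "motion" is a list that holds one entry, the list of rows, each a list of 6 numbers: the shift along the tool's x, y, z in m, then the turn, a rotation vector about the tool's x, y, z in degrees. In form: [[[dx, dy, dz, wx, wy, wz], ...]]. A call has 1 to 8 rows; each row is the pose to reach, as a shift and turn from the pose commanded when the call began, along the tool's axes at that moment; what a row does not reach only later rows make up. A row lasts 1/12 s, in which the tool goes at most 41.7 mm and 7.16 degrees, less where a joint would pass 70% of its speed; a pose out of reach is approached as far as the arm can. A call with a gripper value outside its range is refused whole. "fingers" is the finger opening in m, from 0 to 0.087, set as the call begins (left out, the last holds). The fingers move at their own pace and stop on an object; the grip force is fixed at half the most. Time passes only in rows, so rows that repeat a pose let the fingers close. It gives the time, the measured TCP pose, the force, the opening and the grip force at its end, in the units of the state.
- bot.read_state(): the state, without advancing time (a new reading comes with each control period).
- imaging.capture(name): name is "scene" or "top"; returns a dict with "frame" (420x560x3 uint8, red, green, blue), "camera_matrix" (3x3 intrinsics, pixels), "k1" (the pictures are not rectified: a ray, as slopes to the right and down, at radius r is drawn at 1 + k1 r^2 times it, then the intrinsics apply), "R" (3x3) and "t" (3): a world point X has camera coordinates R X + t. Camera axes: x right, y down, z forward; pixel columns grow to the right and rows downward; lengths in m; the calibration is good to about 2 mm. A picture is of the moment at which its call begins. There is no depth.
- bot.hand_in(): hands the job in; it is judged then, once.
Trained networks look in the newest picture that a camera, given by its name, has taken for a name from the list of things; names that differ only in an ending like _2 or _b are one class to them, and where a whole thing is asked for, a point or a joint stands for the part that bears it (a point fixed in the world has none). Each returns a list of dicts, best first, with "confidence" (0 to 1); they miss things now and then, are a little off and sometimes report something else, mostly with a low value. They report only what shows in the picture. A call takes as long as a camera call. They do not tell look-alikes from the thing itself.
- finder.recognise(camera, name): "at" ([x, y, z] in m, in world coordinates, good to about 4 mm: the middle of the surface that is visible of it).
- finder.outline_of(camera, name): "pixels" (420x560 bool, what is visible of it).
The state is a dict: "time_s": time; "joint_positions": joint angles; "qvel": joint speeds; "tau": joint torques, N m; "position": TCP position; "tcp_rot": TCP orientation; "force": force on the tool from outside, world axes, zero at the start; "moment": the same for the moment, N m; "opening": opening from 0.0 (shut) to 1.0 (fully open); "grasp_force": force on a finger pad.
Only numpy, scipy, OpenCV 4.12 (cv2) and the standard library are available. Lean on these libraries where they do the work, as an engineer would, in place of code of your own. Each camera call takes 0.05 s, during which the arm holds its last target. There are 200 camera calls.

## Working session

There is one attempt and no reset: what is moved stays moved. The work goes in short steps, Python scripts to look and compute and a tool call to move; the robot and the scene stay as the last step left them, time stands still between calls to the robot, and variables do not carry over. Pictures are saved under pics/ and viewed, at most 10 in all, crops included, and the job is handed in when it is done.

Besides the shell and the picture viewer there is one more tool, called after ">>>" in YAML: its name, and indented under it one key for each argument. play_rows: Moves the arm, as the interface text tells. Its arguments: {"type":"object","properties":{"motion":{"type":"array"},"fingers":{"type":"number"}},"required":["motion"]}

```bash
mkdir -p pics; python3 - <<'E'
from rig import bot, imaging, finder
import cv2, numpy as np
s=bot.read_state(); print({k:np.round(v,3).tolist() for k,v in s.items()})
fr=[]
for c in("scene","top"):
    d=imaging.capture(c); cv2.imwrite(f"pics/{c}0.png",d["frame"][:,:,::-1])
    print(c,d["camera_matrix"].tolist(),d["k1"],np.round(d["R"],4).tolist(),np.round(d["t"],4).tolist())
    for n in("fixture","pin","holder","handle","crank","screwdriver","cap","meter"):
        print(n,[(np.round(r["at"],3).tolist(),round(r["confidence"],2)) for r in finder.recognise(c,n)])
E
```

```text
{'time_s': 0.0, 'joint_positions': [-85.516, 30.279, 82.159, -0.0, 67.689, -10.226], 'qvel': [-0.073, 0.064, 0.012, -0.083, -0.076, -0.016], 'tau': [0.0, -44.003, -17.659, 0.063, 0.058, -0.0], 'position': [0.159, -0.604, 0.202], 'tcp_rot': [[0.967, 0.254, -0.0], [0.254, -0.967, 0.002], [0.0, -0.002, -1.0]], 'force': [0.271, -0.192, -0.354], 'moment': [0.045, 0.022, 0.003], 'grasp_force': 0.0, 'opening': 0.996}
scene [[471.5627705570032, 0.0, 276.15429246463754], [0.0, 471.5627705570032, 208.56411929386235], [0.0, 0.0, 1.0]] -0.05488346065940668 [[-0.4904, -0.8711, 0.0241], [-0.4449, 0.2265, -0.8664], [0.7493, -0.4357, -0.4987]] [0.3914, 0.2933, 0.706]
fixture [([0.55, 0.117, 0.063], 0.93)]
pin [([0.518, 0.303, 0.095], 0.63), ([0.534, 0.223, 0.059], 0.58)]
holder [([0.501, 0.282, 0.04], 0.55)]
handle [([0.549, 0.075, 0.08], 0.61)]
crank [([0.547, 0.07, 0.075], 0.64)]
screwdriver [([0.402, 0.07, 0.015], 0.61), ([0.552, 0.073, 0.081], 0.42)]
cap [([0.725, -0.094, 0.009], 0.61)]
meter [([0.451, -0.159, 0.023], 0.94)]
top [[391.96121992825624, 0.0, 282.1398332106743], [0.0, 391.96121992825624, 214.92432798819198], [0.0, 0.0, 1.0]] -0.04280244493056968 [[-0.0057, -1.0, -0.001], [-0.9983, 0.0057, -0.0574], [0.0574, 0.0006, -0.9983]] [0.1085, 0.5659, 0.9536]
fixture [([0.564, 0.096, 0.075], 0.63), ([0.552, 0.069, 0.081], 0.63)]
pin [([0.528, 0.297, 0.106], 0.58), ([0.527, 0.387, 0.087], 0.52), ([0.536, 0.221, 0.088], 0.41)]
holder []
handle [([0.552, 0.068, 0.08], 0.89)]
crank [([0.41, 0.062, 0.02], 0.7), ([0.552, 0.07, 0.078], 0.62)]
screwdriver [([0.409, 0.059, 0.02], 0.63)]
cap [([0.73, -0.1, 0.008], 0.65), ([0.526, 0.297, 0.109], 0.57)]
meter [([0.465, -0.162, 0.024], 0.83)]
```

View pics/scene0.png

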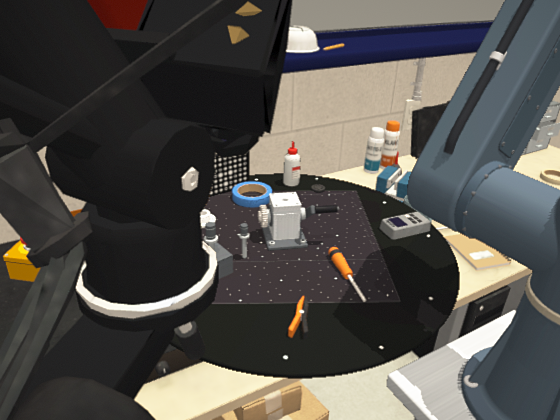

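View pics/top0.png

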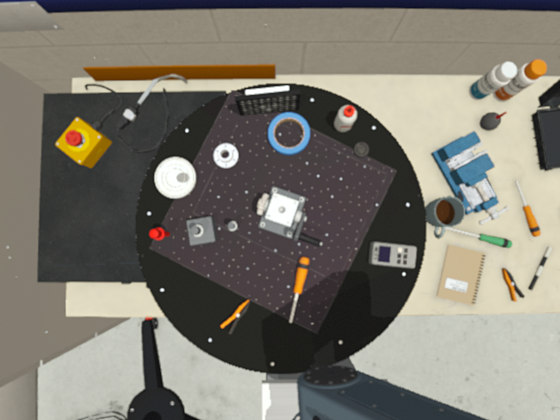

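The scene view shows the head at about (285,222), the handle at (322,209), the large pin in its block at (210,235) partly hidden by the black machine, and a small look-alike at (244,240). In the top view the head is at (283,210), the handle at (311,240), the pin in its block at (200,230), the small look-alike at (232,226) and the red one at (157,234). I'll enlarge these areas for exact pixels.

```bash
cat > h.py <<'E'
import numpy as np, cv2
from rig import bot, imaging, finder
def grab(c): return imaging.capture(c)
def dist(d): return np.array([d["k1"],0,0,0,0.])
def ray(d,uv):
    p=cv2.undistortPoints(np.array([[uv]],float),np.array(d["camera_matrix"]),dist(d))[0,0]
    R,t=np.array(d["R"]),np.array(d["t"]); v=R.T@np.array([p[0],p[1],1]); return -R.T@t, v/np.linalg.norm(v)
def atz(d,uv,z): c,v=ray(d,uv); return c+v*(z-c[2])/v[2]
def proj(d,X):
    return cv2.projectPoints(np.array(X,float).reshape(-1,1,3),cv2.Rodrigues(np.array(d["R"]))[0],np.array(d["t"]),np.array(d["camera_matrix"]),dist(d))[0][:,0]
def tri(d1,p1,d2,p2):
    (a,u),(b,v)=ray(d1,p1),ray(d2,p2); s=np.linalg.lstsq(np.c_[u,-v],b-a,rcond=None)[0]
    P,Q=a+s[0]*u,b+s[1]*v; return (P+Q)/2,np.linalg.norm(P-Q)
E
python3 - <<'E'
import cv2,numpy as np
a=cv2.imread("pics/top0.png")[185:260,180:340]; b=cv2.imread("pics/scene0.png")[185:280,190:350]
a=cv2.resize(a,None,fx=5,fy=5,interpolation=2)[:, :]; b=cv2.resize(b,None,fx=5,fy=5,interpolation=2)
cv2.imwrite("pics/a1.png",a); cv2.imwrite("pics/b1.png",b)
E
```

```text
(no output)
```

View pics/a1.png

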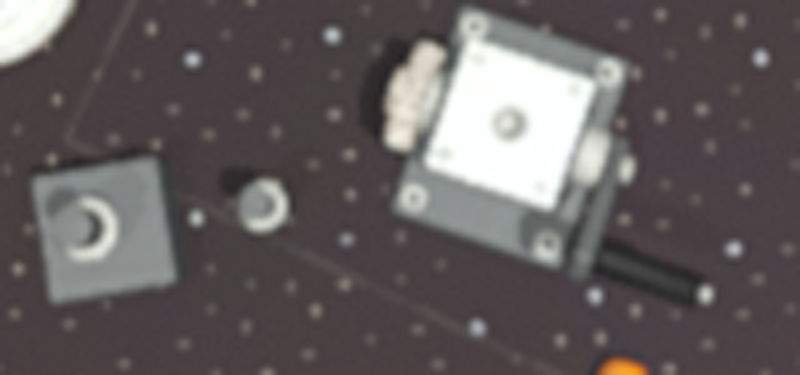

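View pics/b1.png

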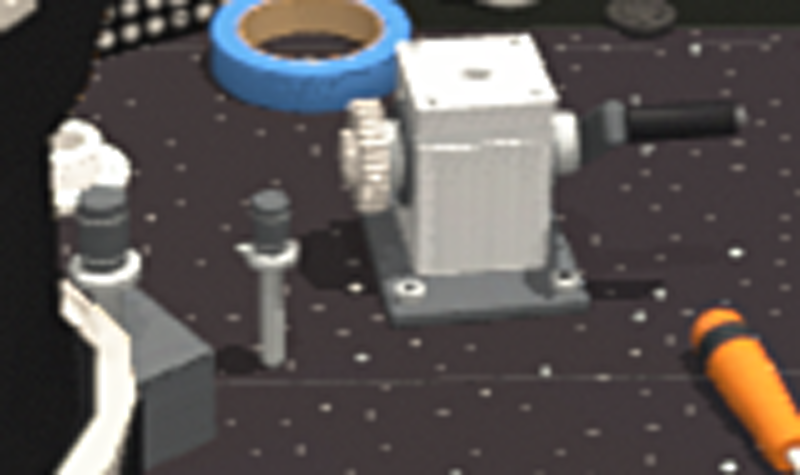

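```bash
python3 - <<'E'
from h import *
T,S=grab("top"),grab("scene")
t=lambda x,y:(180+(x+.5)/5-.5,185+(y+.5)/5-.5); s=lambda x,y:(190+(x+.5)/5-.5,185+(y+.5)/5-.5)
r=lambda a:np.round(a,4).tolist()
for d in(T,S): print("cam",r(-np.array(d["R"]).T@d["t"]))
for n,a,b in[("bore",(510,123),(478,73)),("griptop",(73,226),(103,196)),("collartop",(88,228),(105,262)),("handle tip",(705,293),(740,118)),("smallgrip",(258,203),(270,200)),("handle root",(600,255),(622,120))]:
    P,e=tri(T,t(*a),S,s(*b)); print(n,r(P),round(e,4))
c=np.array([atz(T,t(*p),.098) for p in[(472,40),(597,80),(550,210),(425,165)]])
print("housing",r(c.mean(0)),r(np.linalg.norm(c-np.roll(c,-1,0),axis=1)))
e=c[0]-c[1]+c[3]-c[2]; print("y-axis dir deg",np.degrees(np.arctan2(e[1],e[0]))); f=c[0]-c[3]+c[1]-c[2]; print("x-axis",np.degrees(np.arctan2(f[1],f[0])))
h=np.array([atz(T,t(*p),.045) for p in[(33,177),(157,155),(177,282),(52,302)]]);print("holder",r(h.mean(0)),r(np.linalg.norm(h-np.roll(h,-1,0),axis=1)))
for z,p in((.115,(73,226)),(.083,(88,228))):print("pin@",z,r(atz(T,t(*p),z)))
for n in("pin","holder","handle"):
  for c_,D in(("top",T),("scene",S)):
    for o in finder.outline_of(c_,n)[:3]:
      y,x=np.nonzero(o["pixels"]); print(n,c_,round(o["confidence"],2),len(x),x.mean().round(1),y.mean().round(1),x.min(),x.max(),y.min(),y.max())
E
```

```text
cam [0.5108, 0.1046, 0.9847]
cam [-0.2066, 0.5821, 0.5967]
bore [0.5748, 0.1059, 0.0949] 0.001
griptop [0.5289, 0.3017, 0.1115] 0.0001
collartop [0.5288, 0.302, 0.0809] 0.0009
handle tip [0.4973, 0.0179, 0.0887] 0.0003
smallgrip [0.5401, 0.2236, 0.0812] 0.0017
handle root [0.5154, 0.0666, 0.091] 0.0022
housing [0.5746, 0.1059, 0.098] [0.0597, 0.0628, 0.0602, 0.0607]
y-axis dir deg 70.85344954070132
x-axis -20.51528552040817
holder [0.5288, 0.3014, 0.045] [0.0607, 0.0618, 0.0608, 0.0608]
pin@ 0.115 [0.5288, 0.3009, 0.115]
pin@ 0.083 [0.5286, 0.3011, 0.083]
pin top 0.57 55 232.1 225.5 228 236 222 229
pin top 0.5 94 196.3 230.2 190 202 226 235
pin top 0.43 162 158.2 233.3 150 168 228 239
pin scene 0.77 258 210.7 234.2 204 217 222 249
pin scene 0.6 98 318.0 187.6 311 325 184 191
pin scene 0.49 213 244.2 237.4 240 249 223 257
holder top 0.95 507 203.6 229.9 188 216 217 243
holder top 0.28 2059 284.4 214.3 258 321 186 246
holder scene 0.63 394 223.2 260.0 215 231 243 277
handle top 0.74 502 290.4 220.5 258 320 194 244
handle scene 0.85 526 296.4 212.1 258 338 205 226
```

The measurements agree: the pin is at (0.529, 0.301) with its grip top at about 0.115. The bore is at (0.575, 0.106, 0.098), the fixture's x axis points to -20° and the crank is at about -0.93 rad. I'll start moving.

```bash
cat > go.py <<'E'
import sys,numpy as np
from scipy.spatial.transform import Rotation as Ro
from rig import bot
# usage: go.py x y z az ; prints the row (tool shift m, rotvec deg) to that pose
s=bot.read_state(); R=np.array(s["tcp_rot"]); p=np.array(s["position"])
print("t",round(s["time_s"],2),"p",np.round(p,4),"yaz",np.degrees(np.arctan2(R[1,1],R[0,1])).round(2),"z",R[:,2].round(4),"F",np.round(s["force"],1),"op",round(s["opening"]*.087,4),"q",np.round(s["joint_positions"],1))
for a in sys.argv[1:]:
    x,y,z,az=map(float,a.split(",")); az=np.radians(az); c,n=np.cos(az),np.sin(az)
    G=np.array([[-n,c,0],[c,n,0],[0,0,-1.]])
    print(a,np.round(R.T@(np.array([x,y,z])-p),4).tolist(),np.round(Ro.from_matrix(R.T@G).as_rotvec(degrees=True),2).tolist())
E
python3 go.py 0.35,-0.42,0.25,-60 0.52,-0.15,0.25,-40
```

```text
t 1.3 p [ 0.1588 -0.6045  0.2027] yaz -75.29 z [-0.e+00  1.e-04 -1.e+00] F [0.2 0.1 0. ] op 0.0869 q [-85.5  30.2  82.1  -0.   67.7 -10.2]
0.35,-0.42,0.25,-60 [0.2318, -0.1298, -0.0473] [-0.0, -0.0, -15.29]
0.52,-0.15,0.25,-40 [0.4648, -0.3478, -0.0472] [-0.0, -0.0, -35.29]
```

>>> play_rows:
  motion:
    - [[0.1,-0.05,-0.047,0,0,-7],[0.2,-0.11,-0.047,0,0,-14],[0.232,-0.13,-0.047,0,0,-15],[0.26,-0.155,-0.047,0,0,-20],[0.29,-0.18,-0.047,0,0,-25],[0.32,-0.21,-0.047,0,0,-30],[0.35,-0.24,-0.047,0,0,-35],[0.38,-0.265,-0.047,0,0,-35]]
  fingers: 0.045

```text
time_s: 1.97
position: [0.3792, -0.3594, 0.2451]
tcp_rot: [[0.645, 0.765, 0.001], [0.765, -0.645, -0.001], [-0.0, 0.001, -1.0]]
force: [0.8, -0.5, -0.1]
opening: 0.542
grasp_force: 0.0
```

```bash
python3 go.py 0.5287,0.3012,0.2,-20 0.51,0.1,0.25,-20
```

```text
t 1.97 p [ 0.3792 -0.3594  0.2451] yaz -40.13 z [ 6.e-04 -7.e-04 -1.e+00] F [ 0.8 -0.5 -0.1] op 0.0471 q [-55.7  19.3  93.8   0.   66.8 -15.6]
0.5287,0.3012,0.2,-20 [0.6014, -0.3115, 0.0448] [0.05, 0.02, -20.13]
0.51,0.1,0.25,-20 [0.4355, -0.1961, -0.0051] [0.05, 0.02, -20.13]
```

>>> play_rows:
  motion:
    - [[0.436,-0.196,-0.005,0,0,-20],[0.436,-0.196,-0.005,0,0,-20],[0.436,-0.196,-0.005,0,0,-20],[0.436,-0.196,-0.005,0,0,-20],[0.436,-0.196,-0.005,0,0,-20],[0.436,-0.196,-0.005,0,0,-20],[0.436,-0.196,-0.005,0,0,-20],[0.436,-0.196,-0.005,0,0,-20]]

```text
time_s: 2.63
position: [0.4708, -0.0387, 0.2486]
tcp_rot: [[0.347, 0.938, 0.001], [0.938, -0.347, -0.0], [0.0, 0.001, -1.0]]
force: [1.2, -0.5, 0.8]
opening: 0.516
grasp_force: 0.0
```

```bash
python3 go.py 0.5287,0.3012,0.22,-20
```

```text
t 2.63 p [ 0.4708 -0.0387  0.2486] yaz -20.3 z [ 1.e-03 -3.e-04 -1.e+00] F [ 1.2 -0.5  0.8] op 0.0449 q [-18.3  14.9 100.    0.   65.    2. ]
0.5287,0.3012,0.22,-20 [0.3389, -0.0636, 0.0285] [0.06, -0.0, -0.3]
```

>>> play_rows:
  motion:
    - [[0.33,-0.064,0.028,0,0,0],[0.33,-0.064,0.028,0,0,0],[0.33,-0.064,0.028,0,0,0],[0.33,-0.064,0.028,0,0,0],[0.33,-0.064,0.028,0,0,0],[0.33,-0.064,0.028,0,0,0],[0.33,-0.064,0.028,0,0,0],[0.33,-0.064,0.028,0,0,0]]

```text
time_s: 3.3
position: [0.5242, 0.2894, 0.2205]
tcp_rot: [[0.346, 0.938, 0.0], [0.938, -0.346, -0.0], [0.0, 0.0, -1.0]]
force: [0.2, -0.6, -0.3]
opening: 0.521
grasp_force: 0.0
```

>>> play_rows:
  motion:
    - [[0.033,-0.005,0.0,0,0,0],[0,0,0,0,0,0],[0,0,0,0,0,0]]

```text
time_s: 3.55
position: [0.5223, 0.2868, 0.2192]
tcp_rot: [[0.343, 0.939, -0.003], [0.939, -0.343, -0.004], [-0.005, -0.002, -1.0]]
force: [-1.5, -0.4, -0.7]
opening: 0.518
grasp_force: 0.0
```

```bash
python3 go.py 0.5287,0.3012,0.105,-20
```

```text
t 3.55 p [0.5223 0.2868 0.2192] yaz -20.04 z [-0.0034 -0.0039 -1.    ] F [-1.5 -0.4 -0.7] op 0.0451 q [18.1 27.  85.1 -0.2 68.1 38.2]
0.5287,0.3012,0.105,-20 [0.0163, 0.0013, 0.1142] [-0.11, 0.28, -0.04]
```

>>> play_rows:
  motion:
    - [[0.014,0.0,0.03,0,0,0],[0.014,0.0,0.06,0,0,0],[0.014,0.0,0.078,0,0,0],[0.014,0.0,0.078,0,0,0],[0.014,0.0,0.078,0,0,0],[0.014,0.0,0.078,0,0,0]]

```text
time_s: 4.05
position: [0.5302, 0.3005, 0.1438]
tcp_rot: [[0.347, 0.938, 0.002], [0.938, -0.347, 0.001], [0.002, 0.002, -1.0]]
force: [1.4, 0.1, 0.8]
opening: 0.518
grasp_force: 0.0
```

```bash
python3 go.py 0.5287,0.3012,0.105,-20; python3 - <<'E'
from h import *
for c in("top","scene"):
    d=grab(c); X=[[.5288,.3012,.083],[.5288,.3012,.115]]; print(proj(d,X).round(1).tolist())
    cv2.imwrite(f"pics/{c}2.png",cv2.resize(d["frame"][185:265,170:270,::-1],None,fx=4,fy=4,interpolation=2))
a=[cv2.imread(f"pics/{c}2.png") for c in("top","scene")]; cv2.imwrite("pics/m2.png",np.hstack(a))
E
```

```text
t 4.05 p [0.5302 0.3005 0.1438] yaz -20.31 z [ 2.2e-03  8.0e-04 -1.0e+00] F [1.4 0.1 0.8] op 0.0451 q [19.  33.  87.8  0.  59.1 39.4]
0.5287,0.3012,0.105,-20 [0.0001, -0.0017, 0.0388] [0.1, -0.09, -0.31]
[[197.2, 230.1], [194.0, 229.8]]
[[211.1, 236.1], [210.4, 222.3]]
```

View pics/m2.png

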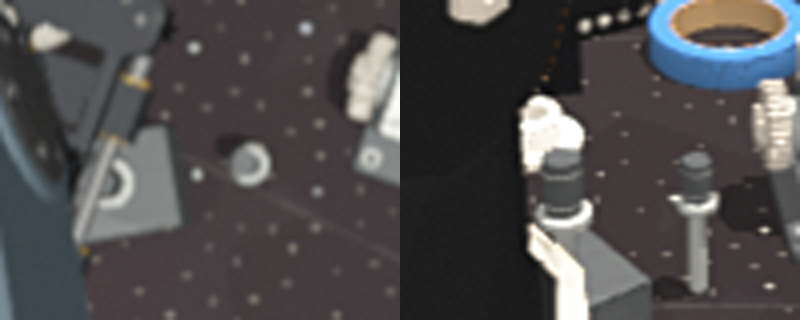

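The top view shows the gripper over the block at about (197,225), but the scene crop shows no fingers above the pin at (210,222). I'll check the whole frame.

```bash
python3 - <<'E'
from h import *
d=grab("scene"); cv2.imwrite("pics/s3.png",d["frame"][:,:,::-1])
e=grab("top"); cv2.imwrite("pics/t3.png",e["frame"][:,:,::-1])
cv2.imwrite("pics/m3.png",np.hstack([cv2.resize(x["frame"][:,:,::-1],(400,300),interpolation=3) for x in(d,e)]))
E
```

```text
(no output)
```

View pics/m3.png

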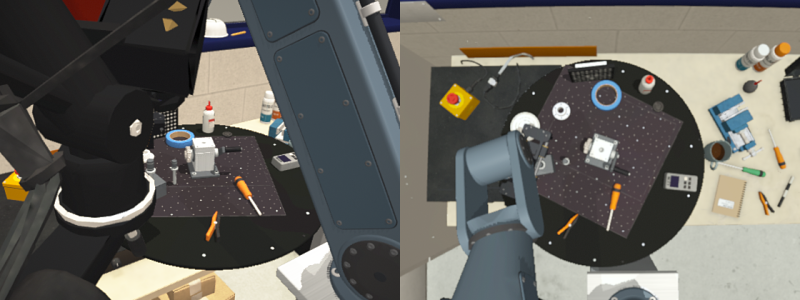

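The fingers would sit behind the black foreground machine in that view, and the top view places the gripper correctly over the pin. I'll descend and grip.

>>> play_rows:
  motion:
    - [[0,-0.001,0.015,0,0,0],[0,-0.001,0.03,0,0,0],[0,-0.001,0.038,0,0,0],[0,-0.001,0.038,0,0,0],[0,-0.001,0.038,0,0,0]]

```text
time_s: 4.67
position: [0.5282, 0.3006, 0.1047]
tcp_rot: [[0.347, 0.938, -0.0], [0.938, -0.347, 0.0], [-0.0, -0.0, -1.0]]
force: [1.6, -0.6, 0.4]
opening: 0.517
grasp_force: 0.0
```

>>> play_rows:
  motion:
    - [[0,0,0,0,0,0],[0,0,0,0,0,0],[0,0,0,0,0,0],[0,0,0,0,0,0],[0,0,0,0,0,0],[0,0,0,0,0,0]]
  fingers: 0.012

```text
time_s: 5.17
position: [0.5282, 0.3007, 0.1048]
tcp_rot: [[0.347, 0.938, 0.0], [0.938, -0.347, 0.0], [0.0, 0.0, -1.0]]
force: [0.5, -0.1, 0.1]
opening: 0.175
grasp_force: 0.0
```

```bash
python3 go.py 0.5287,0.3012,0.105,-20
```

```text
t 5.17 p [0.5282 0.3007 0.1048] yaz -20.29 z [ 4.e-04  2.e-04 -1.e+00] F [ 0.5 -0.1  0.1] op 0.0152 q [19.1 35.9 89.6  0.  54.5 39.4]
0.5287,0.3012,0.105,-20 [0.0006, 0.0003, -0.0002] [0.02, -0.02, -0.29]
```

The fingers closed past 20 mm with no grip force, so they missed the pin. I'll look again.

```bash
python3 - <<'E'
from h import *
im=[]
for c in("scene","top"):
    d=grab(c); print(c,np.round(d["R"],3).tolist(),np.round(d["t"],4).tolist())
    f=d["frame"][:,:,::-1].copy(); s=bot.read_state(); p=np.array(s["position"]); 
    print(proj(d,[p,p-[0,0,.017],p+[0,0,.05]]).round(1).tolist())
    print([(np.round(r["at"],3).tolist(),round(r["confidence"],2)) for r in finder.recognise(c,"pin")])
    im.append(cv2.resize(f[165:265,150:250],None,fx=4,fy=4,interpolation=2))
cv2.imwrite("pics/m4.png",np.hstack(im))
E
```

```text
scene [[-0.49, -0.871, 0.024], [-0.445, 0.227, -0.866], [0.749, -0.436, -0.499]] [0.3914, 0.2933, 0.706]
[[211.0, 226.9], [211.4, 234.2], [209.8, 204.5]]
[([0.521, 0.299, 0.094], 0.8), ([0.534, 0.222, 0.057], 0.73)]
top [[-0.006, -1.0, -0.001], [-0.998, 0.006, -0.057], [0.057, 0.001, -0.998]] [0.1085, 0.5659, 0.9536]
[[195.3, 230.2], [197.0, 230.3], [190.1, 229.8]]
[([0.532, 0.221, 0.088], 0.5)]
```

View pics/m4.png

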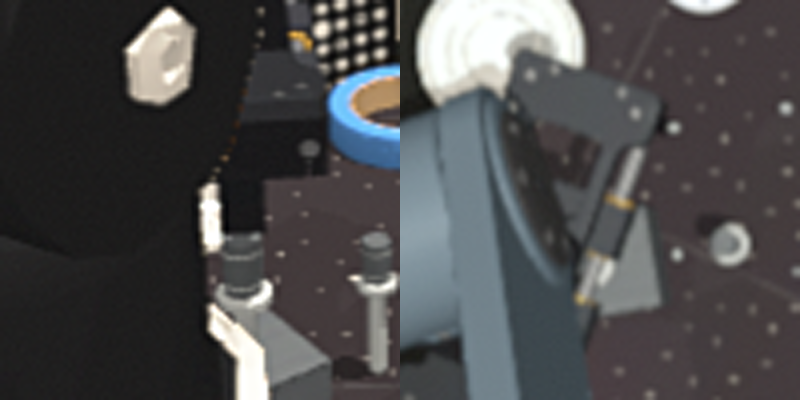

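The finger shows at (210,216) in the scene view, above or behind the pin rather than round it. I'll overlay the expected gripper geometry to see where it differs.

```bash
python3 - <<'E'
from h import *
im=[]
s=bot.read_state(); p=np.array(s["position"]); R=np.array(s["tcp_rot"]); print(p,s["opening"],s["grasp_force"])
W=lambda q: p+(R@np.array(q,float).T).T
B=W([[a,b,-.053] for a,b in((.0375,.095),(.0375,-.095),(-.0375,-.095),(-.0375,.095))])
F=[W([[a,b,.017] for a,b in((.0095,sg*.008),(.0095,sg*.023),(-.0095,sg*.023),(-.0095,sg*.008))]) for sg in(1,-1)]
c0=np.array([.5288,.3012,0]); th=np.linspace(0,6.28,24)
P=[c0+np.c_[.01*np.cos(th),.01*np.sin(th),0*th+.115],c0+np.c_[.014*np.cos(th),.014*np.sin(th),0*th+.083]]
for c,o in(("scene",(150,150)),("top",(150,165))):
    d=grab(c); f=d["frame"][o[1]:o[1]+110,o[0]:o[0]+100,::-1]; f=cv2.resize(f,None,fx=4,fy=4,interpolation=2)
    for X,col in[(B,(0,255,255)),(F[0],(0,255,0)),(F[1],(255,0,255)),(P[0],(0,0,255)),(P[1],(0,0,255))]:
        cv2.polylines(f,[((proj(d,X)-o+.5)*4-.5).round().astype(np.int32)],True,col,1)
    im.append(f)
cv2.imwrite("pics/m5.png",np.hstack(im))
E
```

```text
[0.52812452 0.30062095 0.10449837] 0.14480215590499 0.0
```

View pics/m5.png

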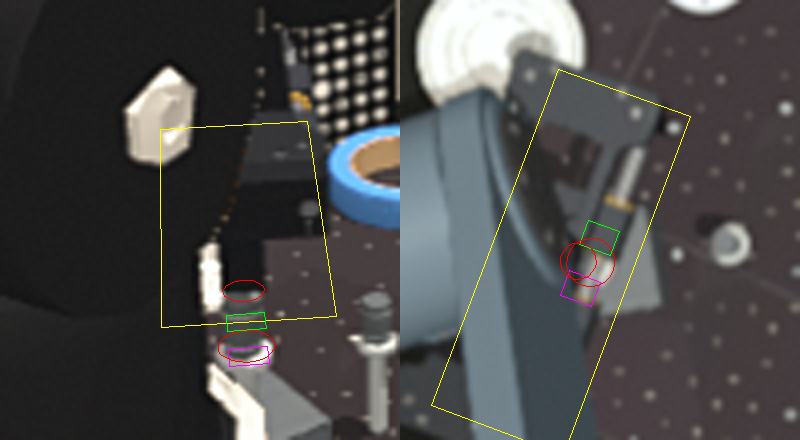

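In the overlay the real gripper sits about 18 px above its expected place in the scene view, so its height or position disagrees with the report. I'll open the fingers and difference the pictures to locate them.

```bash
python3 - <<'E'
from h import *
np.savez("b.npz",**{c:grab(c)["frame"] for c in("scene","top")})
E
```

>>> play_rows:
  motion:
    - [[0,0,0,0,0,0],[0,0,0,0,0,0],[0,0,0,0,0,0],[0,0,0,0,0,0],[0,0,0,0,0,0],[0,0,0,0,0,0],[0,0,0,0,0,0],[0,0,0,0,0,0]]
  fingers: 0.06

```text
time_s: 6.23
position: [0.5281, 0.3007, 0.1045]
tcp_rot: [[0.347, 0.938, -0.0], [0.938, -0.347, 0.0], [0.0, -0.0, -1.0]]
force: [0.6, 0.4, -0.4]
opening: 0.641
grasp_force: 0.0
```

```bash
python3 - <<'E'
from h import *
b=np.load("b.npz"); s=bot.read_state(); print(s["opening"],s["position"])
im=[]
for c in("scene","top"):
    d=grab(c); m=(cv2.absdiff(d["frame"],b[c]).max(2)>25).astype(np.uint8)
    n,l,st,ce=cv2.connectedComponentsWithStats(m,connectivity=8)
    print(c,[(st[i].tolist(),ce[i].round(1).tolist()) for i in range(1,n) if st[i][4]>4])
    o=(165,170)
    f=d["frame"][o[1]:o[1]+90,o[0]:o[0]+80,::-1]; im.append(cv2.resize(f,None,fx=5,fy=5,interpolation=2))
cv2.imwrite("pics/m6.png",np.hstack(im))
E
```

```text
0.6410155571849092 [0.52812421 0.30066211 0.10451078]
scene [([221, 161, 6, 5, 21], [223.4, 163.3]), ([221, 167, 9, 15, 75], [224.8, 174.0]), ([205, 223, 12, 7, 76], [210.3, 225.7]), ([208, 239, 5, 3, 10], [210.1, 240.1])]
top [([183, 196, 17, 16, 125], [191.4, 204.5]), ([201, 203, 12, 15, 69], [206.2, 210.3]), ([192, 216, 3, 3, 7], [193.0, 217.0]), ([196, 218, 12, 13, 110], [201.8, 223.8]), ([193, 233, 8, 13, 48], [195.9, 240.0])]
```

View pics/m6.png

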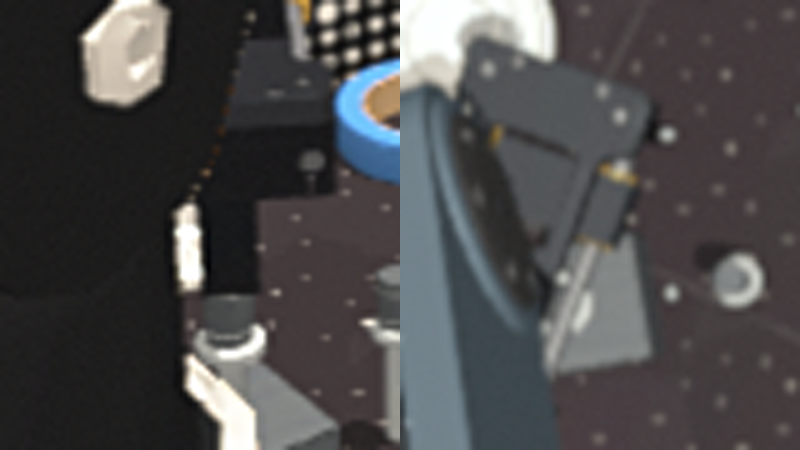

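With the fingers open, the near fingertip covers the grip only down to about row 229 and leaves the collar clear. So the tips really are about 30 mm higher than expected. I'll descend slowly and watch the force; this is safe on either reading.

>>> play_rows:
  motion:
    - [[0,0,0.006,0,0,0],[0,0,0.012,0,0,0],[0,0,0.018,0,0,0],[0,0,0.022,0,0,0],[0,0,0.026,0,0,0],[0,0,0.026,0,0,0],[0,0,0.026,0,0,0]]

```text
time_s: 6.92
position: [0.5279, 0.3006, 0.078]
tcp_rot: [[0.347, 0.938, -0.001], [0.938, -0.347, -0.0], [-0.001, -0.001, -1.0]]
force: [-0.3, 0.3, -0.1]
opening: 0.692
grasp_force: 0.0
```

```bash
python3 go.py 0.5287,0.3012,0.105,-20; python3 - <<'E'
from h import *
b=cv2.imread("pics/scene0.png")[:,:,::-1]
d=grab("scene"); m=(cv2.absdiff(d["frame"],b).max(2)>20)
for r in range(205,256): print(r,''.join('#' if v else '.' for v in m[r,198:240]))
s=bot.read_state();R=np.array(s["tcp_rot"]);p=np.array(s["position"])
print(proj(d,[p+R@np.array([a,e,.017]) for e in(-.043,-.028,.028,.043) for a in(-.0095,.0095)]).round(1).tolist())
E
```

```text
t 6.92 p [0.5279 0.3006 0.078 ] yaz -20.29 z [-8.e-04 -3.e-04 -1.e+00] F [-0.3  0.3 -0.1] op 0.0602 q [19.1 38.1 90.5  0.  51.4 39.4]
0.5287,0.3012,0.105,-20 [0.0009, 0.0005, -0.027] [-0.04, 0.03, -0.29]
205 ..........#.##.#######.##.####.###........
206 .......####.##..##########..#..###........
207 ...........#..#......#..##...#####........
208 ......##..###.#.#####.#.##########........
209 ....##############################........
210 ...###############################........
211 ...################################.......
212 ..################################........
213 ..################################........
214 ..##########################.##.##........
215 ..#########################.###.##........
216 .##########################.###.##........
217 ..##########################....##........
218 ..###########################..###........
219 ..############################.###........
220 ..################################........
221 ..################################........
222 ..###########################..#..........
223 ...#################......................
224
[... 929 characters left out ...]
.......
244 ..........................................
245 ..........................................
246 ..........................................
247 ..........................................
248 ..........................................
249 ..........................................
250 ..........................................
251 ..........................................
252 ..........................................
253 ..........................................
254 ..........................................
255 ..........................................
[[217.9, 257.4], [208.0, 258.2], [217.5, 252.9], [207.7, 253.6], [216.1, 237.2], [206.8, 237.8], [215.7, 233.3], [206.5, 233.9]]
```

The near fingertip ends at row 241 where 257 was expected, so the reported TCP is about 35 mm below the real one. The columns agree. I'll go 8 mm lower, to real tips at about 0.087, and grip.

>>> play_rows:
  motion:
    - [[0.001,0,0.004,0,0,0],[0.001,0,0.008,0,0,0],[0.001,0,0.008,0,0,0]]
  fingers: 0.035

```text
time_s: 7.22
position: [0.528, 0.3015, 0.0698]
tcp_rot: [[0.347, 0.938, -0.001], [0.938, -0.347, -0.0], [-0.001, -0.001, -1.0]]
force: [-0.3, 0.0, 0.1]
opening: 0.541
grasp_force: 0.0
```

>>> play_rows:
  motion:
    - [[0,0,0,0,0,0],[0,0,0,0,0,0],[0,0,0,0,0,0],[0,0,0,0,0,0],[0,0,0,0,0,0],[0,0,0,0,0,0],[0,0,0,0,0,0]]
  fingers: 0.012

```text
time_s: 7.8
position: [0.5286, 0.3016, 0.0706]
tcp_rot: [[0.347, 0.938, 0.0], [0.938, -0.347, 0.0], [0.0, 0.0, -1.0]]
force: [0.2, -0.6, 1.3]
opening: 0.222
grasp_force: 30.0
```

```bash
python3 go.py 0.5287,0.3012,0.2,-20
```

```text
t 7.8 p [0.5286 0.3016 0.0706] yaz -20.29 z [ 2.e-04  1.e-04 -1.e+00] F [ 0.2 -0.6  1.3] op 0.0193 q [19.2 38.8 90.7  0.  50.6 39.5]
0.5287,0.3012,0.2,-20 [-0.0003, 0.0003, -0.1294] [0.01, -0.01, -0.29]
```

Gripped with 30 N at 20 mm. I'll lift.

>>> play_rows:
  motion:
    - [[0,0,-0.008,0,0,0],[0,0,-0.024,0,0,0],[0,0,-0.045,0,0,0],[0,0,-0.075,0,0,0],[0,0,-0.105,0,0,0],[0,0,-0.13,0,0,0],[0,0,-0.13,0,0,0],[0,0,-0.13,0,0,0]]

```text
time_s: 8.47
position: [0.5295, 0.3019, 0.2027]
tcp_rot: [[0.347, 0.938, 0.004], [0.938, -0.347, 0.001], [0.003, 0.003, -1.0]]
force: [0.1, -0.8, -1.6]
opening: 0.219
grasp_force: 30.0
```

```bash
python3 go.py 0.5747,0.1059,0.2,-20
```

```text
t 8.47 p [0.5295 0.3019 0.2027] yaz -20.28 z [ 0.0041  0.0014 -1.    ] F [ 0.1 -0.8 -1.6] op 0.0191 q [19.2 28.9 84.6 -0.  66.2 39.5]
0.5747,0.1059,0.2,-20 [-0.1682, 0.1104, 0.0027] [0.19, -0.16, -0.28]
```

>>> play_rows:
  motion:
    - [[-0.03,0.02,0,0,0,0],[-0.06,0.04,0,0,0,0],[-0.09,0.06,0,0,0,0],[-0.12,0.08,0,0,0,0],[-0.15,0.1,0,0,0,0],[-0.167,0.111,0,0,0,0],[-0.167,0.111,0,0,0,0],[-0.167,0.111,0,0,0,0]]

```text
time_s: 9.13
position: [0.5737, 0.1054, 0.1989]
tcp_rot: [[0.349, 0.937, -0.004], [0.937, -0.349, 0.001], [-0.001, -0.004, -1.0]]
force: [0.0, 0.2, -0.3]
opening: 0.225
grasp_force: 30.0
```

```bash
python3 go.py 0.5747,0.1059,0.2,-20; python3 - <<'E'
from h import *
d=grab("scene"); f=d["frame"]; b=cv2.imread("pics/scene0.png")[:,:,::-1]
P=proj(d,[[.5747,.1059,z] for z in(.098,.135,.2)]); print(P.round(1).tolist())
e=grab("top");print(proj(e,[[.5747,.1059,z] for z in(.098,.135,.2)]).round(1).tolist())
o=(235,120); cv2.imwrite("pics/m7.png",cv2.resize(f[120:220,235:335,::-1],None,fx=6,fy=6,interpolation=2))
g=cv2.cvtColor(f,cv2.COLOR_RGB2GRAY)
for r in range(150,206,2): print(r,g[r,268:304].tolist())
E
```

```text
t 9.13 p [0.5737 0.1054 0.1989] yaz -20.46 z [-3.8e-03  6.0e-04 -1.0e+00] F [ 0.   0.2 -0.3] op 0.0196 q [-0.6 27.3 88.3  0.  64.6 19.9]
0.5747,0.1059,0.2,-20 [0.0009, 0.0008, -0.0011] [-0.21, 0.04, -0.46]
[[285.1, 198.0], [285.6, 183.0], [286.7, 155.4]]
[[281.8, 209.3], [281.8, 208.0], [281.7, 205.6]]
150 [197, 198, 196, 196, 197, 196, 196, 196, 195, 197, 199, 200, 200, 187, 134, 46, 14, 20, 22, 24, 24, 21, 18, 26, 41, 64, 110, 118, 105, 142, 201, 202, 199, 198, 197, 195]
152 [196, 200, 202, 200, 199, 200, 199, 199, 200, 200, 197, 197, 182, 152, 154, 121, 87, 78, 75, 76, 78, 94, 139, 214, 255, 225, 118, 86, 87, 139, 200, 198, 196, 199, 201, 198]
154 [199, 197, 196, 195, 194, 194, 196, 194, 195, 198, 200, 201, 175, 116, 129, 143, 147, 154, 160, 160, 158, 151, 139, 130, 140, 160, 152, 183, 250, 255, 223, 200, 196, 194, 194, 195]
156 [201, 197, 195, 196, 197, 198, 198, 197, 196, 194, 192, 194, 199, 198, 196, 195, 176, 142, 141, 142, 139, 170, 222, 252, 255, 255, 255, 255, 255, 255, 254, 239, 194, 186, 190, 195]
158 [196, 198, 199, 197, 195, 193, 194, 197, 198, 199, 199, 200, 201, 200, 
[... 3394 characters left out ...]
4, 224, 216, 198, 204, 219, 219, 219, 218, 219, 241, 255, 246, 242, 243, 251, 254, 255, 255, 255, 254, 254, 254, 254, 255, 255, 255, 197, 65, 51, 60, 60, 63]
200 [99, 119, 145, 180, 223, 219, 241, 255, 255, 244, 253, 245, 255, 255, 242, 219, 190, 186, 186, 217, 253, 255, 255, 254, 254, 254, 254, 254, 255, 255, 255, 190, 65, 51, 59, 60]
202 [85, 114, 144, 150, 190, 224, 223, 248, 255, 255, 255, 254, 254, 254, 255, 255, 255, 255, 255, 255, 255, 254, 254, 254, 254, 254, 255, 255, 252, 252, 255, 255, 188, 84, 90, 63]
204 [70, 116, 152, 141, 162, 206, 211, 179, 221, 255, 255, 255, 255, 255, 255, 255, 255, 255, 255, 255, 255, 255, 255, 255, 255, 255, 255, 255, 255, 255, 255, 255, 255, 191, 74, 61]
```

View pics/m7.png

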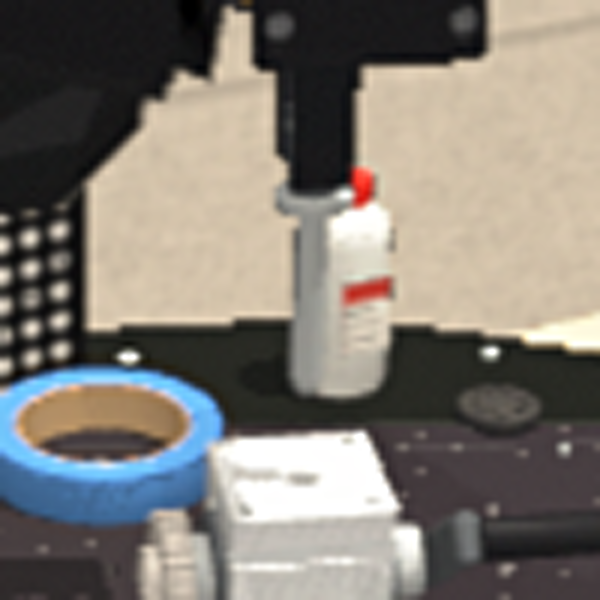

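The pin hangs over the bore: collar at (287,153), nose at about (286,185), bore mouth at (285,200). Its column matches the bore's vertical line to within about 1 mm. I'll lower it.

>>> play_rows:
  motion:
    - [[0,0,0.01,0,0,0],[0,0,0.02,0,0,0],[0,0,0.03,0,0,0],[0,0,0.03,0,0,0],[0,0,0.03,0,0,0],[0,0,0.03,0,0,0]]

```text
time_s: 9.73
position: [0.5747, 0.1068, 0.1703]
tcp_rot: [[0.346, 0.938, -0.0], [0.938, -0.346, 0.0], [-0.0, -0.0, -1.0]]
force: [-0.2, -0.3, -0.5]
opening: 0.218
grasp_force: 30.0
```

```bash
python3 go.py 0.5745,0.1063,0.16,-20.3
```

```text
t 9.73 p [0.5747 0.1068 0.1703] yaz -20.26 z [-3.e-04  1.e-04 -1.e+00] F [-0.2 -0.3 -0.5] op 0.019 q [-0.4 29.4 89.9  0.  60.7 19.8]
0.5745,0.1063,0.16,-20.3 [-0.0005, 0.0, 0.0103] [-0.02, 0.0, 0.04]
```

>>> play_rows:
  motion:
    - [[-0.0005,0,0.005,0,0,0],[-0.0005,0,0.01,0,0,0],[-0.0005,0,0.014,0,0,0],[-0.0005,0,0.018,0,0,0],[-0.0005,0,0.018,0,0,0]]

```text
time_s: 10.15
position: [0.5738, 0.1059, 0.1515]
tcp_rot: [[0.347, 0.938, -0.002], [0.938, -0.347, 0.0], [-0.001, -0.002, -1.0]]
force: [0.3, 0.5, -1.0]
opening: 0.221
grasp_force: 30.0
```

>>> play_rows:
  motion:
    - [[0,0,0.002,0,0,0],[0,0,0.004,0,0,0],[0,0,0.006,0,0,0],[0,0,0.007,0,0,0]]

```text
time_s: 10.48
position: [0.5744, 0.106, 0.1453]
tcp_rot: [[0.347, 0.938, -0.0], [0.938, -0.347, 0.0], [-0.0, -0.0, -1.0]]
force: [-1.2, -0.7, -0.4]
opening: 0.215
grasp_force: 30.0
```

```bash
python3 go.py 0.5745,0.1063,0.143,-20.3
```

```text
t 10.48 p [0.5744 0.106  0.1453] yaz -20.29 z [-2.e-04  0.e+00 -1.e+00] F [-1.2 -0.7 -0.4] op 0.0187 q [-0.5 31.2 91.3  0.  57.5 19.8]
0.5745,0.1063,0.143,-20.3 [0.0003, -0.0001, 0.0023] [-0.01, 0.0, 0.01]
```

>>> play_rows:
  motion:
    - [[0,0,0.001,0,0,0],[0,0,0.002,0,0,0],[0,0,0.003,0,0,0],[0,0,0.003,0,0,0]]

```text
time_s: 10.82
position: [0.5744, 0.106, 0.1423]
tcp_rot: [[0.347, 0.938, -0.0], [0.938, -0.347, 0.0], [-0.0, -0.0, -1.0]]
force: [-0.1, 0.3, -0.5]
opening: 0.221
grasp_force: 30.0
```

```bash
python3 go.py
```

```text
t 10.82 p [0.5744 0.106  0.1423] yaz -20.29 z [-3.e-04  0.e+00 -1.e+00] F [-0.1  0.3 -0.5] op 0.0192 q [-0.5 31.4 91.5  0.  57.2 19.8]
```

>>> play_rows:
  motion:
    - [[0,0,0.001,0,0,0],[0,0,0.0015,0,0,0],[0,0,0.002,0,0,0],[0,0,0.002,0,0,0]]

```text
time_s: 11.15
position: [0.575, 0.1061, 0.1414]
tcp_rot: [[0.347, 0.938, 0.001], [0.938, -0.347, 0.0], [0.001, 0.001, -1.0]]
force: [0.3, -0.6, 3.9]
opening: 0.226
grasp_force: 30.0
```

```bash
python3 go.py
```

```text
t 11.15 p [0.575  0.1061 0.1414] yaz -20.29 z [ 1.2e-03  1.0e-04 -1.0e+00] F [ 0.3 -0.6  3.9] op 0.0197 q [-0.5 31.5 91.5  0.  56.9 19.8]
```

Contact on the shaft at 3.9 N, with the collar about 50 mm up. I'll release and rise.

>>> play_rows:
  motion:
    - [[0,0,0,0,0,0],[0,0,0,0,0,0],[0,0,0,0,0,0],[0,0,0,0,0,0],[0,0,0,0,0,0]]
  fingers: 0.04

```text
time_s: 11.57
position: [0.5743, 0.106, 0.1402]
tcp_rot: [[0.347, 0.938, -0.001], [0.938, -0.347, 0.0], [-0.0, -0.0, -1.0]]
force: [0.1, 1.0, 0.1]
opening: 0.441
grasp_force: 0.0
```

>>> play_rows:
  motion:
    - [[0,0,-0.01,0,0,0],[0,0,-0.03,0,0,0],[0,0,-0.05,0,0,0],[0,0,-0.07,0,0,0],[0,0,-0.08,0,0,0],[0,0,-0.08,0,0,0],[0,0,-0.08,0,0,0]]

```text
time_s: 12.15
position: [0.5746, 0.106, 0.2209]
tcp_rot: [[0.347, 0.938, 0.001], [0.938, -0.347, -0.0], [0.0, 0.001, -1.0]]
force: [-0.7, -0.4, -0.4]
opening: 0.46
grasp_force: 0.0
```

```bash
cat > pin.py <<'E'
from h import *
# pin silhouette (change against the start picture) over the bore, both views
for c in("scene","top"):
    d=grab(c); b=cv2.imread(f"pics/{c}0.png")[:,:,::-1]; m=(cv2.absdiff(d["frame"],b).max(2)>25)
    X=[[.5747,.1059,z] for z in(.098,.148,.186)]; P=proj(d,X); print(c,P.round(1).tolist())
    u,v=P[1].round().astype(int)
    h=30 if c=="scene" else 14
    for r in range(v-h,v+h): print(r,''.join('#' if x else '.' for x in m[r,u-18:u+19]))
E
python3 pin.py; python3 go.py
```

```text
scene [[285.1, 198.0], [285.8, 177.6], [286.4, 161.5]]
148 .....................................
149 .....................................
150 .....................................
151 .....................................
152 .....................................
153 .....................................
154 .....................................
155 .....................................
156 .....................................
157 .....................................
158 .....................................
159 .....................................
160 .....................................
161 ..............#######................
162 ..............########...............
163 .............##########..............
164 .............##########..............
165 .............#########...............
166 .............###.#####...............
167 .............##########..............
168 .............##########..............
169 .............##########..............
170 .............##########..............
171 .............##########..............
172 .............#########...........
[... 2138 characters left out ...]
################.##
209 #####################################
210 #####################################
211 #####################################
212 .####################################
213 .####################################
214 #####################################
215 ##################################...
216 #################################....
217 ##################################...
218 ####################################.
219 #####################################
220 ####################################.
221 ####################################.
t 12.25 p [0.5735 0.106  0.2194] yaz -20.29 z [-0.0025  0.     -1.    ] F [ 0.4  0.3 -0.2] op 0.0405 q [-0.5 26.  87.  -0.  67.1 19.8]
```

The pin stands upright and alone in the bore (columns 281–290, rows 161–197). I'll go to the crank handle with the fingers straddling it.

>>> play_rows:
  motion:
    - [[-0.03,-0.014,0,0,0,0],[-0.06,-0.028,0,0,0,0],[-0.086,-0.042,0,0,0,0],[-0.086,-0.042,0,0,0,0],[-0.086,-0.042,0.03,0,0,0],[-0.086,-0.042,0.06,0,0,0],[-0.086,-0.042,0.09,0,0,0],[-0.086,-0.042,0.1,0,0,0]]

```text
time_s: 12.92
position: [0.5021, 0.0404, 0.1163]
tcp_rot: [[0.347, 0.938, -0.009], [0.938, -0.347, 0.001], [-0.002, -0.009, -1.0]]
force: [-0.4, -0.5, -0.3]
opening: 0.461
grasp_force: 0.0
```

```bash
python3 go.py 0.5055,0.0397,0.0625,-20.3
```

```text
t 12.92 p [0.5021 0.0404 0.1163] yaz -20.31 z [-0.0086  0.0013 -1.    ] F [-0.4 -0.5 -0.3] op 0.0401 q [ -8.1  28.7 103.8   0.   48.1  12.2]
0.5055,0.0397,0.0625,-20.3 [0.0007, 0.0039, 0.0538] [-0.49, 0.1, -0.01]
```

>>> play_rows:
  motion:
    - [[0,0,0.0,0,0,0],[0,0,0.015,0,0,0],[0,0,0.03,0,0,0],[0,0,0.045,0,0,0],[0,0,0.057,0,0,0],[0,0,0.057,0,0,0]]

```text
time_s: 13.42
position: [0.5051, 0.0401, 0.0627]
tcp_rot: [[0.347, 0.938, -0.002], [0.938, -0.347, 0.0], [-0.0, -0.002, -1.0]]
force: [-0.2, -1.1, 0.2]
opening: 0.458
grasp_force: 0.0
```

>>> play_rows:
  motion:
    - [[0,0,0,0,0,0],[0,0,0,0,0,0],[0,0,0,0,0,0],[0,0,0,0,0,0]]
  fingers: 0.024

```text
time_s: 13.75
position: [0.5062, 0.0398, 0.0646]
tcp_rot: [[0.347, 0.938, 0.002], [0.938, -0.347, -0.0], [0.0, 0.002, -1.0]]
force: [0.4, -0.9, 0.2]
opening: 0.296
grasp_force: 0.0
```

```bash
python3 go.py 0.5055,0.0397,0.0625,-20.3
```

```text
t 13.75 p [0.5062 0.0398 0.0646] yaz -20.28 z [ 2.2e-03 -3.0e-04 -1.0e+00] F [ 0.4 -0.9  0.2] op 0.0257 q [ -8.1  33.9 105.7   0.   40.2  12.2]
0.5055,0.0397,0.0625,-20.3 [-0.0004, -0.0006, 0.0021] [0.12, -0.03, 0.02]
```

>>> play_rows:
  motion:
    - [[0,0.003,0,0,0,0],[0,0.006,0,0,0,0],[0,0.009,0,0,0,0],[0,0.012,0,0,0,0],[0,0.015,0,0,0,0],[0,0.018,0,0,0,0],[0,0.018,0,0,0,0]]

```text
time_s: 14.33
position: [0.5195, 0.0348, 0.063]
tcp_rot: [[0.347, 0.938, -0.006], [0.938, -0.347, 0.002], [-0.0, -0.006, -1.0]]
force: [-3.1, 3.2, 0.1]
opening: 0.274
grasp_force: 2.2
```

```bash
python3 go.py; cat > st.py <<'E'
from h import *
# pin height from the scene view: rows changed vs. start picture in the pin's column; crank s
d=grab("scene"); b=cv2.imread("pics/scene0.png")[:,:,::-1]; m=(cv2.absdiff(d["frame"],b).max(2)>25)
rows=[r for r in range(140,198) if m[r,282:290].sum()>=5]; print("pin top row",rows[:1],"(161 standing)")
s=bot.read_state(); p=np.array(s["position"])[:2]-[.5449,.0252]; x=p@[.938,-.347]; print("tcp s",x.round(4),"theta~",np.arcsin(np.clip((x-.005)/.055,-1,1)).round(3))
E
python3 st.py
```

```text
t 14.33 p [0.5195 0.0348 0.063 ] yaz -20.31 z [-0.0061  0.002  -1.    ] F [-3.1  3.2  0.1] op 0.0239 q [-8.500e+00  3.480e+01  1.036e+02  1.000e-01  4.200e+01  1.170e+01]
pin top row [164] (161 standing)
tcp s -0.0268 theta~ -0.617
```

```bash
python3 - <<'E'
from h import *
d=grab("scene"); b=cv2.imread("pics/scene0.png")[:,:,::-1]; m=(cv2.absdiff(d["frame"],b).max(2)>25)
for r in range(158,198): print(r,''.join('#' if x else '.' for x in m[r,268:320]))
E
```

```text
158 ...................................#################
159 ...................................#################
160 ...................................#################
161 ...................................#################
162 ...................................#################
163 ...................................#################
164 ................######.............#################
165 ................########...........#################
166 ...............#########.............###############
167 ..............###########.............##############
168 ...............##########.............##############
169 ...............##########.............##############
170 ...............#########..............##############
171 ...............#########...............#############
172 ..............##########...............#############
173 ...............#########................############
174 ...............#########................############
175 ..............##########.................###########
176 ............############......................#.####
177 ............#
[... 479 characters left out ...]
..........#.###.
186 ...............######.........................#####.
187 ...............######..........................####.
188 ...............######...........................####
189 ...............######..............................#
190 ..............#######..............................#
191 ..............######......##........................
192 ..........###################.......................
193 ....#########################......................#
194 .#############################.....................#
195 .#############################.....................#
196 ..############################.....................#
197 ..#############################....................#
```

The pin has only leaned slightly in its clearance (dragged by the shaft) and hasn't dropped yet. I'll continue slowly.

>>> play_rows:
  motion:
    - [[0,0.002,0,0,0,0],[0,0.004,0,0,0,0],[0,0.006,0,0,0,0],[0,0.008,0,0,0,0],[0,0.01,0,0,0,0],[0,0.012,0,0,0,0],[0,0.014,0,0,0,0],[0,0.016,0,0,0,0]]

```text
time_s: 15.1
position: [0.5377, 0.0279, 0.0636]
tcp_rot: [[0.347, 0.938, 0.001], [0.938, -0.347, -0.0], [0.0, 0.001, -1.0]]
force: [-2.9, 3.4, 1.1]
opening: 0.277
grasp_force: 1.6
```

```bash
python3 go.py; python3 st.py
```

```text
t 15.1 p [0.5377 0.0279 0.0636] yaz -20.29 z [ 7.e-04 -1.e-04 -1.e+00] F [-2.9  3.4  1.1] op 0.0241 q [ -8.9  35.6 101.3   0.   43.1  11.4]
pin top row [164] (161 standing)
tcp s -0.007 theta~ -0.22
```

>>> play_rows:
  motion:
    - [[0,0.002,0,0,0,0],[0,0.004,0,0,0,0],[0,0.006,0,0,0,0],[0,0.008,0,0,0,0],[0,0.01,0,0,0,0]]

```text
time_s: 15.57
position: [0.5469, 0.0245, 0.0636]
tcp_rot: [[0.347, 0.938, 0.0], [0.938, -0.347, -0.0], [0.0, 0.0, -1.0]]
force: [-2.5, 2.8, 0.4]
opening: 0.274
grasp_force: 1.6
```

```bash
python3 go.py; python3 st.py
```

```text
t 15.57 p [0.5469 0.0245 0.0636] yaz -20.29 z [ 3.e-04 -0.e+00 -1.e+00] F [-2.5  2.8  0.4] op 0.0238 q [-9.1 36.  99.9  0.  44.  11.2]
pin top row [164] (161 standing)
tcp s 0.0028 theta~ -0.04
```

>>> play_rows:
  motion:
    - [[0,0.002,0,0,0,0],[0,0.004,0,0,0,0],[0,0.006,0,0,0,0],[0,0.008,0,0,0,0],[0,0.01,0,0,0,0]]

```text
time_s: 16.03
position: [0.5562, 0.0211, 0.0635]
tcp_rot: [[0.347, 0.938, 0.0], [0.938, -0.347, 0.0], [0.0, -0.0, -1.0]]
force: [-2.6, 2.9, 0.4]
opening: 0.274
grasp_force: 1.5
```

```bash
python3 go.py; python3 st.py
```

```text
t 16.03 p [0.5562 0.0211 0.0635] yaz -20.29 z [ 0.  0. -1.] F [-2.6  2.9  0.4] op 0.0238 q [-9.3 36.5 98.6  0.  44.9 11. ]
pin top row [178] (161 standing)
tcp s 0.0126 theta~ 0.139
```

The pin top fell from row 164 to 178, which is about 38 mm, so it dropped into the cross-hole. I'll back off the handle and check.

>>> play_rows:
  motion:
    - [[0,-0.004,0,0,0,0],[0,-0.004,0,0,0,0],[0,-0.004,0,0,0,0],[0,-0.004,-0.02,0,0,0],[0,-0.004,-0.05,0,0,0],[0,-0.004,-0.09,0,0,0],[0,-0.004,-0.12,0,0,0],[0,-0.004,-0.12,0,0,0]]
  fingers: 0.035

```text
time_s: 16.75
position: [0.5575, 0.0215, 0.1903]
tcp_rot: [[0.347, 0.938, 0.015], [0.938, -0.347, -0.003], [0.003, 0.015, -1.0]]
force: [0.6, 0.4, 0.5]
opening: 0.402
grasp_force: 0.0
```

```bash
python3 go.py 0.5745,0.1060,0.183,-20.3; python3 - <<'E'
from h import *
d=grab("scene"); b=cv2.imread("pics/scene0.png")[:,:,::-1]; m=(cv2.absdiff(d["frame"],b).max(2)>25)
print(proj(d,[[.5747,.1059,z] for z in(.136,.146,.108)]).round(1).tolist())
for r in range(172,202): print(r,''.join('#' if x else '.' for x in m[r,268:320]))
E
```

```text
t 16.75 p [0.5575 0.0215 0.1903] yaz -20.28 z [ 0.0152 -0.0029 -0.9999] F [0.6 0.4 0.5] op 0.035 q [-9.3 25.6 93.3 -0.  60.2 11. ]
0.5745,0.1060,0.183,-20.3 [0.0851, -0.0135, 0.0073] [0.87, -0.15, 0.02]
[[285.6, 182.6], [285.8, 178.5], [285.2, 194.0]]
172 ....................................................
173 ....................................................
174 ....................................................
175 ....................................................
176 ....................................................
177 ................####................................
178 ..............#.######..............................
179 .............##.######..............................
180 .............##.#######.............................
181 .............##########.............................
182 .............##.#######.............................
183 .............##########.............................
184 .............####.#####.............................
185 .............#####.####..............####...........
186 ..............######.................#####..#.
[... 161 characters left out ...]
.#####.....###.#
190 ............###########................#.........###
191 ...........#############..................####......
192 ............#.###############.......##....#####.....
193 .############################.............####......
194 .#############################......................
195 .#############################......................
196 ..############################......................
197 ..#############################.....................
198 ..#############################.....##..............
199 ...#############################....................
200 ...#############################....................
201 ...##############################...................
```

The pin top is at row 178, matching z of about 0.146, so the collar is about 10 mm up. I'll close the fingers over the pin and press it home.

>>> play_rows:
  motion:
    - [[0.03,-0.003,0,0,0,0],[0.06,-0.006,0,0,0,0],[0.086,-0.008,0,0,0,0],[0.086,-0.008,0,0,0,0],[0.086,-0.008,0.015,0,0,0],[0.086,-0.008,0.03,0,0,0],[0.086,-0.008,0.038,0,0,0],[0.086,-0.008,0.038,0,0,0]]
  fingers: 0.0

```text
time_s: 17.47
position: [0.5722, 0.1054, 0.1425]
tcp_rot: [[0.347, 0.938, -0.006], [0.938, -0.347, -0.0], [-0.003, -0.006, -1.0]]
force: [-0.1, 0.3, 0.2]
opening: 0.01
grasp_force: 0.0
```

```bash
python3 go.py 0.5745,0.1060,0.1285,-20.3
```

```text
t 17.47 p [0.5722 0.1054 0.1425] yaz -20.3 z [-6.3e-03 -4.0e-04 -1.0e+00] F [-0.1  0.3  0.2] op 0.0009 q [-0.5 31.4 91.5 -0.  57.5 19.8]
0.5745,0.1060,0.1285,-20.3 [0.0014, 0.002, 0.014] [-0.33, 0.15, -0.0]
```

>>> play_rows:
  motion:
    - [[0,0,0,0,0,0],[0,0,0.005,0,0,0],[0,0,0.01,0,0,0],[0,0,0.014,0,0,0],[0,0,0.017,0,0,0],[0,0,0.017,0,0,0]]

```text
time_s: 17.97
position: [0.5743, 0.1059, 0.1281]
tcp_rot: [[0.347, 0.938, -0.001], [0.938, -0.347, -0.0], [-0.0, -0.001, -1.0]]
force: [-0.3, 0.0, 0.1]
opening: 0.005
grasp_force: 0.0
```

```bash
python3 go.py 0.5745,0.1060,0.1185,-20.3
```

```text
t 17.97 p [0.5743 0.1059 0.1281] yaz -20.29 z [-7.e-04 -0.e+00 -1.e+00] F [-0.3  0.   0.1] op 0.0005 q [-0.5 32.5 92.1 -0.  55.4 19.8]
0.5745,0.1060,0.1185,-20.3 [0.0002, 0.0002, 0.0096] [-0.04, 0.02, 0.01]
```

>>> play_rows:
  motion:
    - [[0,0,0.002,0,0,0],[0,0,0.004,0,0,0],[0,0,0.006,0,0,0],[0,0,0.007,0,0,0],[0,0,0.007,0,0,0]]

```text
time_s: 18.38
position: [0.5761, 0.1059, 0.123]
tcp_rot: [[0.347, 0.938, 0.004], [0.938, -0.347, -0.0], [0.001, 0.004, -1.0]]
force: [0.1, 0.4, 5.6]
opening: 0.009
grasp_force: 2.8
```

```bash
python3 go.py
```

```text
t 18.38 p [0.5761 0.1059 0.123 ] yaz -20.28 z [ 3.8e-03 -2.0e-04 -1.0e+00] F [0.1 0.4 5.6] op 0.0008 q [-0.5 33.  92.3 -0.  54.5 19.8]
```

>>> play_rows:
  motion:
    - [[0,0,0.001,0,0,0],[0,0,0.002,0,0,0],[0,0,0.003,0,0,0],[0,0,0.004,0,0,0]]

```text
time_s: 18.72
position: [0.5764, 0.106, 0.1194]
tcp_rot: [[0.347, 0.938, 0.005], [0.938, -0.347, -0.0], [0.001, 0.004, -1.0]]
force: [-0.0, -1.0, 7.1]
opening: 0.003
grasp_force: 3.6
```

>>> play_rows:
  motion:
    - [[0,0,0.001,0,0,0],[0,0,0.002,0,0,0],[0,0,0.003,0,0,0],[0,0,0.003,0,0,0]]

```text
time_s: 19.05
position: [0.5764, 0.1059, 0.1168]
tcp_rot: [[0.347, 0.938, 0.005], [0.938, -0.347, -0.0], [0.001, 0.004, -1.0]]
force: [-0.0, 0.0, 10.1]
opening: 0.003
grasp_force: 4.6
```

```bash
python3 go.py
```

```text
t 19.05 p [0.5764 0.1059 0.1168] yaz -20.27 z [ 4.7e-03 -3.0e-04 -1.0e+00] F [-0.   0.  10.1] op 0.0002 q [-0.5 33.5 92.6 -0.  53.7 19.8]
```

>>> play_rows:
  motion:
    - [[0,0,0.001,0,0,0],[0,0,0.002,0,0,0],[0,0,0.003,0,0,0],[0,0,0.003,0,0,0]]

```text
time_s: 19.38
position: [0.5765, 0.1059, 0.1166]
tcp_rot: [[0.346, 0.938, 0.006], [0.938, -0.346, -0.001], [0.001, 0.006, -1.0]]
force: [-5.5, -0.8, 25.7]
opening: 0.009
grasp_force: 12.4
```

>>> play_rows:
  motion:
    - [[0,0,0.001,0,0,0],[0,0,0.002,0,0,0],[0,0,0.002,0,0,0]]

```text
time_s: 19.63
position: [0.5766, 0.1059, 0.1164]
tcp_rot: [[0.346, 0.938, 0.006], [0.938, -0.346, -0.001], [0.002, 0.006, -1.0]]
force: [-8.6, -0.1, 35.6]
opening: 0.005
grasp_force: 17.6
```

```bash
python3 go.py
```

```text
t 19.63 p [0.5766 0.1059 0.1164] yaz -20.24 z [ 6.5e-03 -7.0e-04 -1.0e+00] F [-8.6 -0.1 35.6] op 0.0004 q [-0.5 33.5 92.6 -0.  53.5 19.8]
```

It bottomed out: a hard stop at 36 N with no further travel. I'll retreat upward and verify.

>>> play_rows:
  motion:
    - [[0,0,-0.005,0,0,0],[0,0,-0.015,0,0,0],[0,0,-0.045,0,0,0],[0,0,-0.08,0,0,0],[0,0,-0.11,0,0,0],[0,0,-0.12,0,0,0],[0,0,-0.12,0,0,0],[0,0,-0.12,0,0,0]]

```text
time_s: 20.3
position: [0.5741, 0.106, 0.2292]
tcp_rot: [[0.347, 0.938, -0.0], [0.938, -0.347, 0.0], [-0.0, -0.0, -1.0]]
force: [1.1, 0.7, -0.3]
opening: 0.007
grasp_force: 0.0
```

```bash
python3 go.py; python3 - <<'E'
from h import *
d=grab("scene"); b=cv2.imread("pics/scene0.png")[:,:,::-1]; m=(cv2.absdiff(d["frame"],b).max(2)>25)
print(proj(d,[[.5747,.1059,z] for z in(.136,.146,.104,.098)]).round(1).tolist())
for r in range(174,206): print(r,''.join('#' if x else '.' for x in m[r,268:304]))
g=cv2.cvtColor(d["frame"],cv2.COLOR_RGB2GRAY)
for r in range(180,206): print(r,g[r,276:296].tolist())
E
```

```text
t 20.3 p [0.5741 0.106  0.2292] yaz -20.28 z [-3.e-04  0.e+00 -1.e+00] F [ 1.1  0.7 -0.3] op 0.0006 q [-0.5 25.4 86.4  0.  68.3 19.8]
[[285.6, 182.6], [285.8, 178.5], [285.1, 195.6], [285.1, 198.0]]
174 ....................................
175 ....................................
176 ....................................
177 ....................................
178 ....................................
179 ....................................
180 ....................................
181 ....................................
182 .............###....................
183 .............####.###...............
184 .............####.####..............
185 .............#########..............
186 ............#########...............
187 ............###########.............
188 .............#########..............
189 .............#########..............
190 ..............########..............
191 ....................................
192 .............#########..............
193 .............#########..............
194 .............#########..............
195 ............##########..............
[... 2254 characters left out ...]
 183, 211, 225, 231, 233, 221, 190, 159, 203, 251, 255, 255, 254, 254]
200 [254, 219, 212, 200, 172, 151, 138, 143, 149, 153, 151, 147, 157, 181, 242, 255, 255, 254, 254, 254]
201 [255, 255, 255, 255, 255, 255, 211, 187, 181, 183, 187, 199, 245, 255, 255, 255, 255, 254, 255, 255]
202 [255, 255, 255, 255, 255, 255, 255, 255, 255, 255, 255, 255, 255, 255, 255, 255, 255, 255, 255, 255]
203 [255, 255, 255, 255, 255, 255, 255, 255, 255, 255, 255, 255, 255, 255, 255, 255, 255, 255, 255, 255]
204 [248, 255, 255, 255, 255, 255, 255, 255, 255, 255, 255, 255, 255, 255, 255, 255, 255, 255, 255, 255]
205 [199, 247, 255, 255, 255, 255, 255, 255, 255, 255, 255, 255, 255, 255, 255, 255, 255, 255, 253, 245]
```

The pin top is 4.5 px (10 mm) lower than before, at row 184 where flush is expected. It's upright and the arm is clear, so I'll hand in.

```bash
python3 -c "
from rig import bot
print(bot.hand_in())"
```

```text
the job is handed in; nothing more can be done
None
```

I locked the indexing head: the pin dropped into the shaft's cross-hole and was pressed to a hard stop with its collar flush, then the arm retreated clear. I handed the job in at about 20 s with no verdict returned, and I did not re-measure the bystanders afterwards.

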